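Check the charge of a small air cell with a push-on rod gauge

TASK

The bottle stands in front of the air cell's charging valve: slide it along the worktop, without lifting or tipping it, until it stands wholly on the round mat, and let go. Then take the rod gauge from its cradle, press its bell nose squarely and fully home on the slanting valve stem, firmly but never hard, and hold it there for about a second so that the pressure drives the reading rod out. Finally lay the gauge back down in its cradle with the rod still out for reading, and leave everything else where it stands.

Things in the scene. Friction and masses are not known exactly. Their poses are not given: they have to be found in the camera images.
- cell: Air cell, fixed: white lying cylinder 64 mm across, 130 mm long (axis along body x, 55 mm up) on a foot plate 150 x 74 x 8 mm. Origin: under its middle on the worktop, z up. A brass valve stem (14 mm thick, domed end) stands out of its middle toward body +y, 35 degrees above level: its axis is (0, 0.819, 0.574) in the body frame, through the point (0, 0, 0.055) m.
- cell_port (a point): Centre of the outer face of the brass boss (20 mm across) the stem stands out of; on the stem's axis, 45 mm from the cylinder's axis. The stem's domed end stands 18 to 32 mm beyond this point along the axis; how far differs each time and is not measured: find it by touch or sight. The stem does not give under a press below 25 N.
- gauge_mid (a point): Middle of the gauge's grey metal barrel, 86 mm long, 20 wide (point y), 22 high (point z), lying level in its cradle. Its +x points to the nose, a sprung black rubber bell 36 mm across: mouth 67 mm from the middle, narrowing to a flat seat 12 mm across, 57 mm from the middle, on which the stem's domed end comes to bear. Grip the flat sides at the middle with 30 to 60 N.
- gauge_nose (a joint): How far the sprung nose is pushed into the barrel, m: 0 free, 0.012 fully home (hard stop). The spring gives 2.5 N at first movement and 8.5 N at full travel; with the rod about 11 N is needed. It counts as home from 0.0105. More than 25 N is too hard.
- gauge_rod (a joint): How far the reading rod has come out, m: 0 at the start; pressed fully home on the valve it comes out 0.012 to 0.033 depending on the cell's hidden pressure, and stays out by friction (0.5 N pushes it back).
- cradle_seat (a point): Where the middle of the gauge's barrel rests in the fixed grey cradle, 50 mm above the worktop; the gauge lies along point x. Base 90 x 56 x 6 mm; two forks 8 mm thick at x = -31 and +31 mm, each with a seat 39 mm up and a slot 25 mm wide there, flaring upward to fork tops 57 mm up; 54 mm are free for fingers between the forks.
- bottle_mid (a point): Point on the axis of the bottle, 75 mm above its foot. The bottle is loose: white, round, 57 mm thick, body 140 mm high, 176 mm with its flip-top cap, 0.17 to 0.34 kg. It slides when pushed low (up to about 40 mm above the worktop) and tips over when pushed high.
- bottle: The same bottle; origin at the centre of its foot, z up.
- mat: Flat round grey mat, 120 mm across, level with the worktop (nothing to climb), origin at its centre; the bottle is wholly on it when its axis is within about 32 mm of the centre.
- gauge: The same gauge, loose, 0.15 kg; origin and axes as gauge_mid. At -x a thin steel reading rod with a small button stands out, its end 56 mm from the middle at the start.
- specimen_jar: Bystander: cream jar 46 mm thick, 72 mm high; origin under its centre.
- lancet_carton: Bystander: small carton 54 x 95 x 41 mm; origin under its centre.
- bench_timer: Bystander: flat white timer 62 x 68 x 22 mm; origin under its centre.
- film_carton: Bystander: carton 72 x 111 x 62 mm; origin under its centre.
- specimen_cup_2: Bystander: cup with a lid, 66 mm thick, 70 mm high; origin under its centre.
Mind the look-alikes: they are no part of the job. What is meant by the gauge is not red, and is the smaller of those in its own colour.

How it is judged:
By the outcome, as a careful person would: the job done as asked, in the order asked, and still so for the second after the job is handed in, with the robot touching nothing.
It also fails if it takes over 64 s, if anything falls off the work surface, if the arm or the gripper's body presses on something with over 40 N, if the wrist force passes 120 N, or if a joint passes its speed limit or range.

ROBOT

A 6-joint arm with a two-finger parallel gripper is mounted at the origin on a cart in front of the work surface, level with it; the furniture and walls round the work are solid. World frame = base frame: x ahead of the robot, y to its left, z up, the work surface at z = 0. Lengths are in m, angles in rad, forces in N, time in s.
With the tool pointing down it reaches from about 0.3 to 0.775 m from the base axis. Payload 14.6 kg.
Tool frame: the origin (TCP) lies at the very end of the fingers, on their centre line; the grasp point (between the pads) lies 19 mm behind it; y points along the fingers, x is the direction in which the jaws open and shut, and the axes are right-handed (so a half turn about y gives the same grasp; the last joint's range is limited). The gripper opens to 94 mm and grips with 3 to 60 N. Pads are 16 mm wide; open, the fingers measure 119 mm over their backs; the gripper's body (75 mm by 177 mm) begins 78 mm behind the grasp point.
Start: joints at [-1.286, 0.3, 1.521, -0, 1.321, -0.067], TCP at [0.19, -0.516, 0.205] pointing down, gripper open.
Joint ranges: [-3.03, 3.03], [-0.79, 2.21], [0.23, 2.52], [-1.04, 4.18], [0, 3.07], [-2.55, 2.55]. Speed limits (rad/s): [2.22, 2.22, 2.57, 3.14, 3.14, 3.14].

INTERFACE

Orientations are given as [roll, pitch, yaw] about the fixed x, y, z axes, in that order (R = Rz(yaw) Ry(pitch) Rx(roll)).
In Python, from station import * gives the robot as it stands.
- The arm moves only by the tool send_rows, never from a script. Its argument "series" is text: rows parted by semicolons, each of 7 numbers parted by spaces: the turn, a rotation vector about the tool's x, y, z in units of 5 degrees (1.0 is 5 degrees), then the shift along the tool's x, y, z in cm, then the opening, from -1 (shut) to 1 (fully open). A call has exactly 10 rows; each row is the pose to reach, as a shift and turn from the pose commanded when the call began, along the tool's axes at that moment; what a row does not reach only later rows make up. A row lasts 1/12 s, in which the tool goes at most 41.7 mm and 7.16 degrees, less where a joint would pass 70% of its speed; a pose out of reach is approached as far as the arm can. A call with a gripper value outside its range is refused whole. The fingers move at their own pace and stop on an object; "newtons" is the grip in N (left out, the last holds). Time passes only in rows, so rows that repeat a pose let the fingers close, or fill a call up. It gives the time, the measured TCP pose, the force and the opening at its end, in the units of the state.
- get_obs(): the state, without advancing time (a new reading comes with each control period).
- camera(name): name is "scene" or "top" or "wrist"; returns the picture (384x512x3 uint8, red, green, blue); there is no depth.
- camera_info(name): a dict with "K" (3x3 intrinsics, pixels), "k1" (the pictures are not rectified: a ray, as slopes to the right and down, at radius r is drawn at 1 + k1 r^2 times it, then the intrinsics apply), "R" (3x3) and "t" (3): a world point X has camera coordinates R X + t; the wrist camera has in their place "mount" (4x4, takes a point from camera to tool coordinates, whose origin is the TCP and whose axes are the tool frame's). Camera axes: x right, y down, z forward; pixel columns grow to the right and rows downward; lengths in m; the calibration is good to about 2 mm. A picture is of the moment at which its call begins: read the wrist's pose just before it. camera_info takes no time and is no camera call.
- hand_in(): hands the job in, once; it reports no verdict.
The state is a dict: "time_s": time; "qpos": joint angles; "joint_vel": joint speeds; "tau": joint torques, N m; "ee_pos": TCP position; "eef_rot": TCP orientation; "force": force on the tool from outside, world axes, zero at the start; "moment": the same for the moment, N m; "grip_width": finger opening in m.
Only numpy, scipy, OpenCV 4.12 (cv2) and the standard library are available. Lean on these libraries where they do the work, as an engineer would, in place of code of your own. Each camera call takes 0.05 s, during which the arm holds its last target. There are 200 camera calls.

## Working session

There is one attempt and no reset: what is moved stays moved. The work goes in short steps, Python scripts to look and compute and a tool call to move; the robot and the scene stay as the last step left them, time stands still between calls to the robot, and variables do not carry over. Pictures are saved under pics/ and viewed, on a budget of 10 in all, crops included, one or two more only if the job needs it, and the job is handed in when it is done.

Besides the shell and the picture viewer there is one more tool, called after ">>>" by a JSON object that holds its "fn" and its "kwargs", one argument or row to a line. send_rows: Moves the arm, as the interface text tells. Its arguments: {"type":"object","properties":{"series":{"type":"string"},"newtons":{"type":"number"}},"required":["series"]}

```bash
ls; mkdir -p pics
python3 - <<'E'
from station import *
import cv2,numpy as np
o=get_obs();print({k:np.round(v,3) for k,v in o.items()})
for n in ["scene","top","wrist"]:
    i=camera_info(n);print(n,{k:np.round(v,3).tolist() for k,v in i.items()})
a=camera("scene");b=camera("top")
cv2.imwrite("pics/scene0.png",a[:,:,::-1]);cv2.imwrite("pics/top0.png",b[:,:,::-1])
E
```

```text
pics
{'time_s': np.float64(0.0), 'qpos': array([-1.286,  0.301,  1.522,  0.   ,  1.321, -0.067]), 'joint_vel': array([-0.001,  0.003, -0.001,  0.   , -0.   , -0.   ]), 'tau': array([-1.0000e-03, -5.3181e+01, -3.5274e+01,  7.1000e-02,  2.4000e-02,
       -0.0000e+00]), 'ee_pos': array([ 0.189, -0.516,  0.205]), 'eef_rot': array([-1.571e+00,  1.000e-03, -1.219e+00]), 'force': array([ 0.088, -0.45 ,  0.554]), 'moment': array([ 0.015, -0.034, -0.013]), 'grip_width': np.float64(0.094)}
scene {'K': [[367.563, 0.0, 250.335], [0.0, 367.563, 189.277], [0.0, 0.0, 1.0]], 'k1': -0.05, 'R': [[-0.395, -0.918, 0.021], [-0.357, 0.133, -0.925], [0.846, -0.373, -0.38]], 't': [0.318, 0.267, 0.744]}
top {'K': [[388.411, 0.0, 254.058], [0.0, 388.411, 187.218], [0.0, 0.0, 1.0]], 'k1': 0.019, 'R': [[-0.016, -1.0, 0.01], [-0.986, 0.014, -0.168], [0.167, -0.012, -0.986]], 't': [0.095, 0.545, 1.428]}
wrist {'K': [[316.809, 0.0, 257.138], [0.0, 316.809, 191.649], [0.0, 0.0, 1.0]], 'k1': -0.029, 'mount': [[1.0, 0.0, -0.0, 0.0], [0.0, -0.276, 0.961, -0.18], [0.0, -0.961, -0.276, 0.082], [0.0, 0.0, 0.0, 1.0]]}
```

View pics/scene0.png

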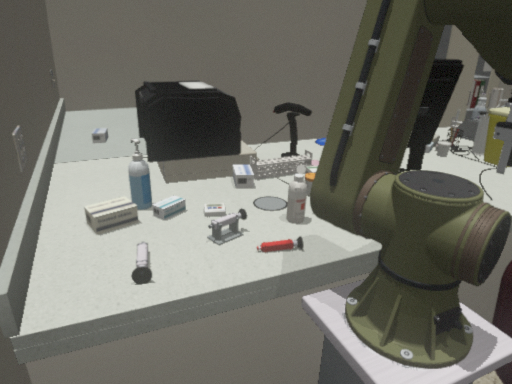

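View pics/top0.png

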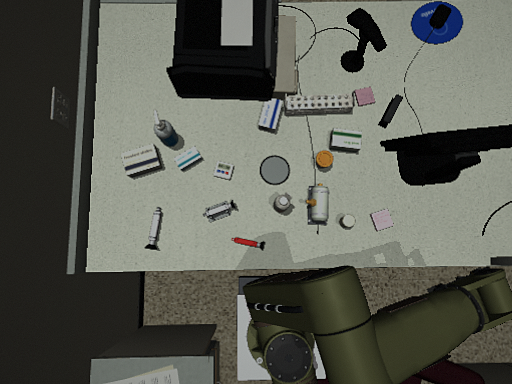

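Scene: the bottle is at (298,203), with the mat at (270,203). Top: bottle (283,202), mat (275,170), cell (319,203) with its brass valve toward image left (309,202). Gauge candidates in the top view are grey in the cradle (219,210), a longer grey one lying loose at (153,228), and red (248,242). The one meant should be the cradle one: it isn't red and it's the smaller of the two greys. I'll confirm with an enlarged crop.

```bash
cat > h.py <<'E'
from station import *
import cv2,numpy as np
from scipy.spatial.transform import Rotation as Ro
def ray(n,uv,T=None):
    i=camera_info(n);K=np.array(i["K"]);k=i["k1"]
    d=np.linalg.inv(K)@[*uv,1.];p=d[:2].copy();q=p.copy()
    for _ in range(20):q=p/(1+k*(q@q))
    d=np.array([*q,1])
    if n=="wrist":
        M=np.array(i["mount"]);M=T@M;return M[:3,3],M[:3,:3]@d
    R=np.array(i["R"]);t=np.array(i["t"]);return -R.T@t,R.T@d
def plane(n,uv,z,T=None):
    c,d=ray(n,uv,T);return c+d*(z-c[2])/d[2]
def proj(n,X,T=None):
    i=camera_info(n);K=np.array(i["K"])
    if n=="wrist":
        M=np.linalg.inv(T@np.array(i["mount"]));x=M[:3,:3]@X+M[:3,3]
    else: x=np.array(i["R"])@X+np.array(i["t"])
    p=x[:2]/x[2];p=p*(1+i["k1"]*(p@p));return (K@[*p,1])[:2]
def tri(*obs):
    A=np.zeros((3,3));b=np.zeros(3)
    for o in obs:
        c,d=ray(*o);d=d/np.linalg.norm(d);P=np.eye(3)-np.outer(d,d);A+=P;b+=P@c
    return np.linalg.solve(A,b)
def pose():
    o=get_obs();T=np.eye(4);T[:3,:3]=Ro.from_euler("xyz",o["eef_rot"]).as_matrix();T[:3,3]=o["ee_pos"];return T
def move(target_p,R=None,T=None):
    "shift in tool cm and rotvec in 5deg units from the pose to the target"
    T=pose() if T is None else T
    s=T[:3,:3].T@(np.array(target_p)-T[:3,3])*100
    r=np.zeros(3) if R is None else Ro.from_matrix(T[:3,:3].T@R).as_rotvec(degrees=True)/5
    return np.round(r,3),np.round(s,2)
E
python3 - <<'E'
from h import *
a=cv2.imread("pics/top0.png");c=a[140:260,140:340];cv2.imwrite("pics/crop1.png",cv2.resize(c,(800,480),interpolation=cv2.INTER_CUBIC))
b=cv2.imread("pics/scene0.png");c=b[140:290,120:320];cv2.imwrite("pics/crop2.png",cv2.resize(c,(800,600),interpolation=cv2.INTER_CUBIC))
for n in ["top","scene"]: print(n,np.round(ray(n,(256,192))[0],3))
print("mat",plane("top",(275,170),0),plane("scene",(270,203),0))
E
```

```text
top [0.3   0.105 1.498]
scene [-0.409  0.534  0.523]
mat [ 6.22015517e-01  2.62450133e-03 -2.22044605e-16] [0.61761125 0.0071713  0.        ]
```

View pics/crop1.png

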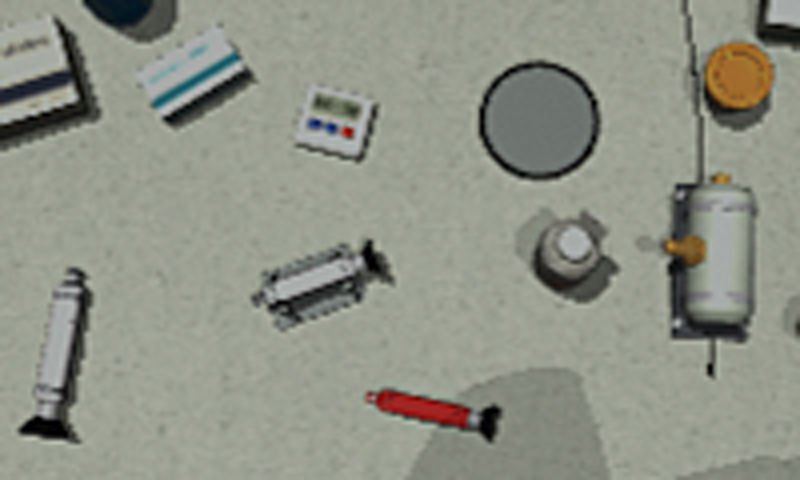

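View pics/crop2.png

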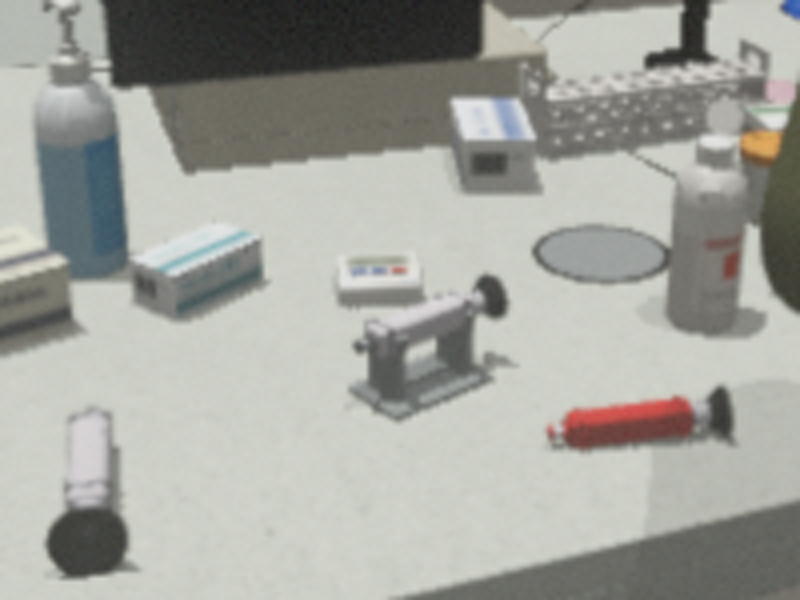

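Crop1 confirms the candidates: the cradle gauge (313,277 in the crop) is grey, and the loose grey one (60,345) is clearly longer, so the cradle gauge is the one meant. Crop2 shows the same, and the bottle's flip cap is open at (722,115).

Next I'll measure positions.

Run:
```python
from h import *
t=lambda u,v:("top",(140+u/4-.4,140+v/4-.4)); s=lambda u,v:("scene",(120+u/4-.4,140+v/4-.4))
np.set_printoptions(precision=4,suppress=True)
print("mat",plane(*t(540,120),0),plane(*s(602,254),0))
print("cap mid",tri(t(575,243),s(715,150)))
print("foot L/R/front",plane(*s(667,310),0),plane(*s(741,320),0),plane(*s(703,331),0))
print("lid",plane(*t(575,243),.16), "lid scene h",tri(t(575,243),s(722,115)))
print("bell",tri(t(374,263),s(491,296)),"rodend",tri(t(262,298),s(360,346)))
print("bell z.05",plane(*t(374,263),.05),"rod",plane(*t(262,298),.05), "barrel",plane(*t(313,277),.061))
print("cell top L,R at z.055",plane(*t(722,186),.08),plane(*t(722,326),.08),"mid",plane(*t(722,256),.087))
print("plate corners",[plane(*t(*p),.008)[:2] for p in((673,184),(673,337),(748,341))])
print("stem tip",plane(*t(668,246),.093))
print(pose()[:3,:3])
```

```text
mat [0.6236 0.0042 0.    ] [0.6167 0.0072 0.    ]
cap mid [ 0.482  -0.0147  0.1399]
foot L/R/front [0.5019 0.006  0.    ] [ 0.4655 -0.0402  0.    ] [ 0.46   -0.0028  0.    ]
lid [ 0.4794 -0.0128  0.16  ] lid scene h [ 0.4771 -0.0135  0.1696]
bell [0.4779 0.1669 0.0515] rodend [0.4479 0.2738 0.0457]
bell z.05 [0.478  0.1666 0.05  ] rod [0.4467 0.2713 0.05  ] barrel [0.4644 0.2229 0.061 ]
cell top L,R at z.055 [ 0.5414 -0.1578  0.08  ] [ 0.4117 -0.152   0.08  ] mid [ 0.4752 -0.1536  0.087 ]
plate corners [array([ 0.5564, -0.1234]), array([ 0.4076, -0.1175]), array([ 0.4027, -0.1893])]
stem tip [ 0.4844 -0.1036  0.093 ]
[[ 0.3446 -0.0003  0.9387]
 [-0.9387  0.001   0.3446]
 [-0.001  -1.      0.0001]]
```

```bash
cat >> h.py <<'E'
def Rt(x,y):
    x=np.array(x,float);y=np.array(y,float);x/=np.linalg.norm(x);y-=x*(x@y);y/=np.linalg.norm(y);return np.c_[x,y,np.cross(x,y)]
E
python3 -c "
from h import *
print(move([.48,-.015,.29],Rt([.99,.13,0],[0,0,-1])))"
```

```text
(array([-9.0000e-03, -1.5464e+01, -9.0000e-03]), array([-37.04,  -8.46,  44.54]))
```

>>> {"fn": "send_rows", "kwargs": {
  "series": "0 0 0 0 -4 0 1; 0 -2 0 -3 -8 4 1; 0 -4 0 -7 -8.5 9 1; 0 -5 0 -11 -8.5 13 1; 0 -6.5 0 -14 -8.5 17 1; 0 -7.5 0 -17 -8.5 21 1; 0 -9 0 -20 -8.5 25 1; 0 -10 0 -23 -8.5 29 1; 0 -11 0 -26 -8.5 33 1; 0 -12 0 -29 -8.5 36 1"
}}

```text
time_s: 0.93
ee_pos: [0.3788, -0.2027, 0.29]
eef_rot: [-1.571, -0.0, -0.167]
force: [1.1, -0.3, -0.7]
grip_width: 0.0939
```

```bash
python3 -c "
from h import *
o=get_obs();print(o['qpos'],o['ee_pos'])
print(move([.48,-.015,.29],Rt([.99,.13,0],[0,0,-1])))"
```

```text
[-5.76677790e-01 -3.14427804e-02  1.70041858e+00  4.39786604e-05
  1.47254033e+00 -4.09207871e-01] [ 0.37876298 -0.20268396  0.28998752]
(array([ 0.000e+00, -3.415e+00,  1.000e-03]), array([ 6.85, -0.  , 20.19]))
```

>>> {"fn": "send_rows", "kwargs": {
  "series": "0 -1 0 1.5 0 4 1; 0 -2 0 3 0 8 1; 0 -3 0 4.5 0 12 1; 0 -3.4 0 6 0 16 1; 0 -3.4 0 6.8 0 19 1; 0 -3.4 0 6.85 0 20.2 1; 0 -3.4 0 6.85 0 20.2 1; 0 -3.4 0 6.85 0 20.2 1; 0 -3.4 0 6.85 0 20.2 1; 0 -3.4 0 6.85 0 20.2 1"
}}

```text
time_s: 1.77
ee_pos: [0.4799, -0.0184, 0.29]
eef_rot: [-1.571, 0.0, 0.123]
force: [-0.5, -0.6, -0.2]
grip_width: 0.0941
```

Run:
```python
from h import *
T=pose();np.save("T1.npy",T);print(T)
w=camera("wrist");cv2.imwrite("pics/w1.png",cv2.resize(w[:,:,::-1],(800,600),interpolation=cv2.INTER_CUBIC))
```

```text
[[ 9.92388115e-01  2.15499939e-06 -1.23149620e-01  4.79938182e-01]
 [ 1.23149619e-01 -1.55639486e-04  9.92388103e-01 -1.83625474e-02]
 [-1.70283478e-05 -9.99999988e-01 -1.54720164e-04  2.90029940e-01]
 [ 0.00000000e+00  0.00000000e+00  0.00000000e+00  1.00000000e+00]]
```

View pics/w1.png

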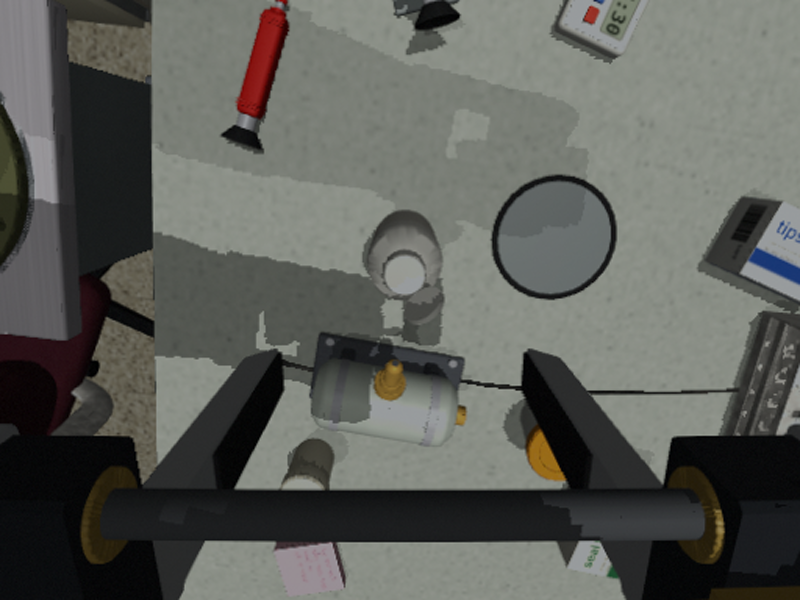

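The wrist view shows the mat at (554,237), bottle lid (404,273), bottle foot far edge (404,211), stem tip (395,365), boss (388,385), and plate corners (319,333) and (466,356).

Run:
```python
from h import *
np.set_printoptions(precision=4,suppress=True)
T=np.load("T1.npy");w=lambda u,v,z:plane("wrist",((u+.5)*.64-.5,(v+.5)*.64-.5),z,T)
print("mat",w(554,237,0),"lid",w(404,273,.172),"cap seen at .15",w(404,273,.15),"far foot",w(404,211,0))
p,q=w(319,333,.008),w(466,356,.008);d=(q-p);L=np.linalg.norm(d);d/=L;n=np.array([-d[1],d[0],0])
c=(p+q)/2-n*.037;print("plate",p,q,L,"yaw",np.degrees(np.arctan2(d[1],d[0])),"centre",c)
for l in(.063,.07,.077):
  X=c*[1,1,0]+[0,0,.055]+l*(n*.819+[0,0,.574]);print(l,X,(proj("wrist",X,T)+.5)/.64-.5)
print("move",move([.48,-.015,.086]))
```

```text
mat [0.6245 0.0077 0.    ] lid [ 0.4809 -0.0059  0.172 ] cap seen at .15 [ 0.4816 -0.0109  0.15  ] far foot [0.4791 0.0143 0.    ]
plate [ 0.4102 -0.1141  0.008 ] [ 0.5587 -0.1203  0.008 ] 0.14866958458215462 yaw -2.4175183530604065 centre [ 0.4829 -0.1542  0.008 ]
0.063 [ 0.485  -0.1026  0.0912] [394.0518 364.7914]
0.07 [ 0.4853 -0.0969  0.0952] [395.1011 360.3764]
0.077 [ 0.4855 -0.0912  0.0992] [396.1791 355.8405]
move (array([0., 0., 0.]), array([ 0.04, 20.41,  0.33]))
```

>>> {"fn": "send_rows", "kwargs": {
  "series": "0 0 0 0 4 0.2 1; 0 0 0 0 8 0.3 1; 0 0 0 0 12 0.3 1; 0 0 0 0 14 0.3 1; 0 0 0 0 16 0.3 1; 0 0 0 0 18 0.3 1; 0 0 0 0 19.5 0.3 1; 0 0 0 0 20.2 0.3 1; 0 0 0 0 20.4 0.3 1; 0 0 0 0 20.4 0.3 1",
  "newtons": 15
}}

```text
time_s: 2.65
ee_pos: [0.4799, -0.0147, 0.0862]
eef_rot: [-1.571, -0.0, 0.124]
force: [-0.1, 0.7, -0.3]
grip_width: 0.0943
```

>>> {"fn": "send_rows", "kwargs": {
  "series": "0 0 0 0 0 0 0.6; 0 0 0 0 0 0 0.4; 0 0 0 0 0 0 0; 0 0 0 0 0 0 0; 0 0 0 0 0 0 0; 0 0 0 0 0 0 0; 0 0 0 0 0 0 0; 0 0 0 0 0 0 0; 0 0 0 0 0 0 0; 0 0 0 0 0 0 0",
  "newtons": 15
}}

```text
time_s: 3.48
ee_pos: [0.48, -0.0143, 0.0861]
eef_rot: [-1.571, -0.0, 0.125]
force: [0.1, -0.6, 2.7]
grip_width: 0.0542
```

>>> {"fn": "send_rows", "kwargs": {
  "series": "0 0 0 0.2 0 0 0; 0 0 0 0.6 0 0 0; 0 0 0 1.2 0 0 0; 0 0 0 1.9 0 0 0; 0 0 0 2.6 0 0 0; 0 0 0 3.3 0 0 0; 0 0 0 4 0 0 0; 0 0 0 4.6 0 0 0; 0 0 0 4.9 0 0 0; 0 0 0 5 0 0 0"
}}

```text
time_s: 4.32
ee_pos: [0.5293, -0.008, 0.0858]
eef_rot: [-1.571, 0.002, 0.125]
force: [-5.6, -0.6, 6.7]
grip_width: 0.0546
```

Run:
```python
from h import *
T=pose();np.save("T2.npy",T);print(T[:3,3],get_obs()["moment"],move([.626,.006,.086]))
a=camera("wrist");b=camera("scene")
a=cv2.resize(a,(512,384));c=cv2.resize(b[130:250,220:380],(512,384),interpolation=cv2.INTER_CUBIC)
cv2.imwrite("pics/m2.png",cv2.resize(np.hstack([a,c])[:,:,::-1],(800,300),interpolation=cv2.INTER_AREA))
```

```text
[ 0.52930254 -0.00803786  0.08580695] [-0.23682398  1.61632701 -0.02032983] (array([0., 0., 0.]), array([ 9.77, -0.04,  0.19]))
```

View pics/m2.png

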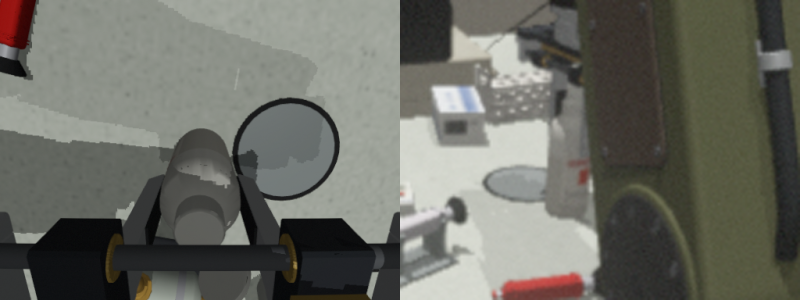

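The wrist view shows the bottle held upright and moving with the hand, with the mat just ahead at (288,148). I'll carry on the slide.

>>> {"fn": "send_rows", "kwargs": {
  "series": "0 0 0 0.3 0 0 0; 0 0 0 1 0 0 0; 0 0 0 2 0 0 0; 0 0 0 3.1 0 0 0; 0 0 0 4.3 0 0.1 0; 0 0 0 5.5 0 0.1 0; 0 0 0 6.7 0 0.2 0; 0 0 0 7.9 0 0.2 0; 0 0 0 9 0 0.2 0; 0 0 0 9.5 0 0.2 0"
}}

```text
time_s: 5.25
ee_pos: [0.6243, 0.0059, 0.0858]
eef_rot: [-1.571, 0.001, 0.125]
force: [-7.7, -1.0, 8.8]
grip_width: 0.0539
```

>>> {"fn": "send_rows", "kwargs": {
  "series": "0 0 0 0.3 0 0 0; 0 0 0 0.3 0 0 0; 0 0 0 0.3 0 0 0.2; 0 0 0 0.3 0 0 0.4; 0 0 0 0.3 0 0 0.6; 0 0 0 0.3 0 0 0.8; 0 0 0 0.3 0 0 1; 0 0 0 0.3 0 0 1; 0 0 0 0.3 0 0 1; 0 0 0 0.3 0 0 1"
}}

```text
time_s: 6.08
ee_pos: [0.6265, 0.0061, 0.086]
eef_rot: [-1.571, -0.0, 0.125]
force: [1.0, 0.2, -0.5]
grip_width: 0.0935
```

>>> {"fn": "send_rows", "kwargs": {
  "series": "0 0 0 0 -1 0 1; 0 0 0 0 -3 0 1; 0 0 0 0 -6 0 1; 0 0 0 0 -9 0 1; 0 0 0 0 -12 0 1; 0 0 0 0 -15 0 1; 0 0 0 0 -18 0 1; 0 0 0 0 -18 0 1; 0 0 0 0 -18 0 1; 0 0 0 0 -18 0 1"
}}

```text
time_s: 6.92
ee_pos: [0.6262, 0.0061, 0.2655]
eef_rot: [-1.571, 0.001, 0.125]
force: [-0.1, 0.4, -0.5]
grip_width: 0.0939
```

Run:
```python
from h import *
T=pose();np.save("T3.npy",T);print(T[:3,3])
w=camera("wrist");cv2.imwrite("pics/w3.png",cv2.resize(w[:,:,::-1],(800,600),interpolation=cv2.INTER_CUBIC))
g=np.array([.477-.452,.1666-.2713]);g/=np.linalg.norm(g);print("gauge x dir",g)
# tool x along gauge y (jaws)
for s in(1,-1): print(move([.464,.223,.22],Rt([-g[1]*s,g[0]*s,0],[0,0,-1])))
```

```text
[0.62615519 0.00613557 0.26550077]
gauge x dir [ 0.23224845 -0.9726565 ]
(array([-0.005, -1.255, -0.021]), array([-13.37,   4.52,  23.54]))
(array([ 3.1000e-02,  3.4745e+01, -7.0000e-03]), array([-13.37,   4.52,  23.54]))
```

View pics/w3.png

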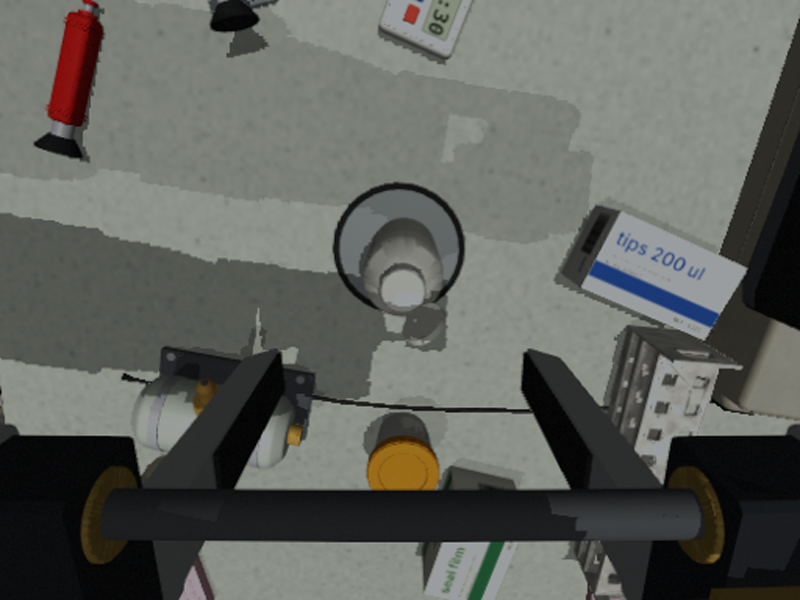

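The bottle (foot far edge 400,219) stands upright and centred in the mat (centre 400,248). Now I'll go over the gauge.

>>> {"fn": "send_rows", "kwargs": {
  "series": "0 -0.2 0 -2 0 3 1; 0 -0.5 0 -4 0 7 1; 0 -0.8 0 -6 0 11 1; 0 -1 0 -9 0.5 15 1; 0 -1.25 0 -11 1 19 1; 0 -1.25 0 -13 1.5 22 1; 0 -1.25 0 -13.4 1.5 23.5 1; 0 -1.25 0 -13.4 1.5 23.5 1; 0 -1.25 0 -13.4 1.5 23.5 1; 0 -1.25 0 -13.4 1.5 23.5 1",
  "newtons": 45
}}

```text
time_s: 7.8
ee_pos: [0.4644, 0.2221, 0.2504]
eef_rot: [-1.571, 0.001, 0.234]
force: [-0.3, -0.4, -0.5]
grip_width: 0.0941
```

Run:
```python
from h import *
T=pose();np.save("T4.npy",T);print(T[:3,3])
w=camera("wrist");cv2.imwrite("pics/w4.png",cv2.resize(w[96:288,128:384,::-1],(800,600),interpolation=cv2.INTER_CUBIC))
```

```text
[0.46436915 0.22211401 0.25039316]
```

View pics/w4.png

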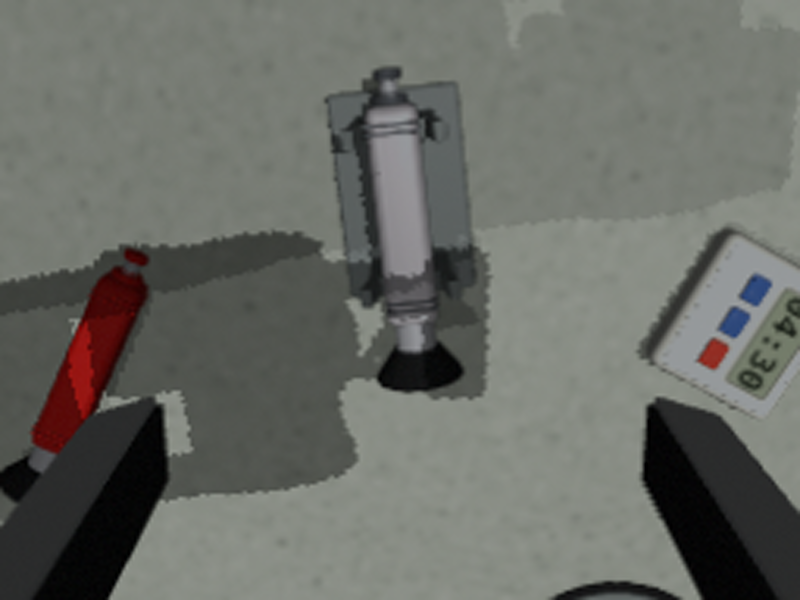

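Crop of the wrist view: barrel runs from (389,106) to (412,313), with the rod button at (386,73) and the bell mouth around (421,372).

Run:
```python
from h import *
np.set_printoptions(precision=4,suppress=True)
T=np.load("T4.npy");w=lambda u,v,z:plane("wrist",(128+(u+.5)/3.125-.5,96+(v+.5)/3.125-.5),z,T)
a,b=w(389,106,.059),w(412,313,.059);print(a,b,np.linalg.norm(b-a),(a+b)/2)
r,m=w(386,73,.05),w(421,372,.045);print("rod,bell",r,m,np.linalg.norm(r-m))
c=[w(*p,.006) for p in((328,98),(457,83),(472,245))];print("base",c,np.linalg.norm(c[0]-c[1]))
g=b-a;g[2]=0;g/=np.linalg.norm(g);print(g,(m-r)[:2]/np.linalg.norm((m-r)[:2]));m=(a+b)/2
for z in(.10,.034): print(move([m[0],m[1],z],Rt([-g[1],g[0],0],[0,0,-1])))
```

```text
[0.4486 0.2682 0.059 ] [0.4756 0.1924 0.059 ] 0.08047400770679028 [0.4621 0.2303 0.059 ]
rod,bell [0.4448 0.2791 0.05  ] [0.4863 0.1644 0.045 ] 0.12208728990919154
base [array([0.423 , 0.2608, 0.006 ]), array([0.4744, 0.2795, 0.006 ]), array([0.498 , 0.2134, 0.006 ])] 0.054709404068437814
[ 0.3355 -0.942   0.    ] [ 0.3403 -0.9403]
(array([ 0.002, -1.249, -0.01 ]), array([-0.04, 15.05,  0.89]))
(array([ 0.002, -1.249, -0.01 ]), array([-0.03, 21.65,  0.89]))
```

>>> {"fn": "send_rows", "kwargs": {
  "series": "0 -0.6 0 0 3 0.3 1; 0 -1.25 0 0 6 0.6 1; 0 -1.25 0 0 9 0.6 1; 0 -1.25 0 0 12 0.6 0.6; 0 -1.25 0 0 15 0.6 0.6; 0 -1.25 0 0 17.5 0.6 0.6; 0 -1.25 0 0 19.5 0.6 0.6; 0 -1.25 0 0 21 0.6 0.6; 0 -1.25 0 0 21.9 0.6 0.6; 0 -1.25 0 0 21.9 0.6 0.6"
}}

```text
time_s: 8.68
ee_pos: [0.4625, 0.2272, 0.0302]
eef_rot: [-1.571, 0.003, 0.342]
force: [-0.1, 0.7, -1.3]
grip_width: 0.0751
```

Run:
```python
from h import *
T=pose();print(T[:3,3],get_obs()["force"],move([.4635,.2275,.031],Rt([.941,.338,0],[0,0,-1])))
w=camera("wrist");cv2.imwrite("pics/w5.png",cv2.resize(w[80:384,60:452,::-1],(784,608))[:600])
```

```text
[0.46245939 0.22724486 0.03018604] [-0.06069412  0.68626041 -1.27797939] (array([ 0.002, -0.037, -0.036]), array([ 0.11, -0.08, -0.01]))
```

View pics/w5.png

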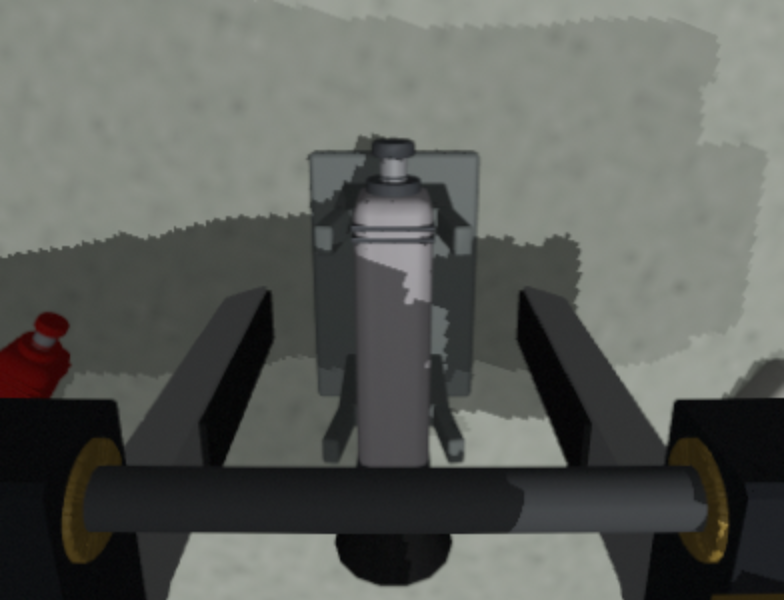

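The jaws straddle the barrel centrally (barrel column 394, jaw middle 395) and it looks aligned. Gripping now.

>>> {"fn": "send_rows", "kwargs": {
  "series": "0 0 0 0 0 0 0.2; 0 0 0 0 0 0 -0.2; 0 0 0 0 0 0 -0.7; 0 0 0 0 0 0 -0.9; 0 0 0 0 0 0 -1; 0 0 0 0 0 0 -1; 0 0 0 0 0 0 -1; 0 0 0 0 0 0 -1; 0 0 0 0 0 0 -1; 0 0 0 0 0 0 -1",
  "newtons": 45
}}

```text
time_s: 9.57
ee_pos: [0.4627, 0.2284, 0.032]
eef_rot: [-1.571, 0.0, 0.343]
force: [-0.5, -0.5, 1.4]
grip_width: 0.0194
```

Run:
```python
from h import *
T=pose();np.save("Tg.npy",T);print(T[:3,3],Ro.from_matrix(T[:3,:3]).as_euler("xyz"),get_obs()["force"],get_obs()["grip_width"])
w=camera("wrist");cv2.imwrite("pics/w6.png",w[:,:,::-1])
```

```text
[0.46274593 0.22840089 0.0319768 ] [-1.57079471e+00  2.47269809e-04  3.43062238e-01] [-0.47637363 -0.47691409  1.35509049] 0.01936523999959291
```

```bash
cat >> h.py <<'E'
C=np.array([.483,-.154,0]);YAW=np.radians(-2.42)
def press(l,C=C,YAW=YAW,off=(0,0)):
    "TCP target: gauge middle l from the cylinder axis along the stem axis"
    n=np.array([-np.sin(YAW),np.cos(YAW),0]);u=n*.8192+np.array([0,0,.5736])
    x=np.array([np.cos(YAW),np.sin(YAW),0]);R=np.c_[x,np.cross(u,x),u]
    return C+[0,0,.055]+u*l+R@[off[0],.018+off[1],0],R
E
python3 - <<'E'
from h import *
p,R=press(.165);print(p,R,move(p,R))
T=pose();T[:3,3]+=[0,0,.12];print(move(p,R,T))
E
```

```text
[ 0.48914335 -0.00863696  0.1348984 ] [[ 0.99910815  0.02421992  0.03459024]
 [-0.04222441  0.57308844  0.8184694 ]
 [ 0.         -0.8192      0.5736    ]] (array([ 6.912,  4.276, -1.35 ]), array([ -5.49, -10.29, -23.21]))
(array([ 6.912,  4.276, -1.35 ]), array([ -5.49,   1.71, -23.21]))
```

>>> {"fn": "send_rows", "kwargs": {
  "series": "0 0 0 0 -0.3 0 -1; 0 0 0 0 -1 0 -1; 0 0 0 0 -2 0 -1; 0 0 0 0 -3.5 0 -1; 0 0 0 0 -5 0 -1; 0 0 0 0 -7 0 -1; 0 0 0 0 -9 0 -1; 0 0 0 0 -11 0 -1; 0 0 0 0 -12 0 -1; 0 0 0 0 -12 0 -1"
}}

```text
time_s: 10.45
ee_pos: [0.4637, 0.2288, 0.1547]
eef_rot: [-1.571, -0.004, 0.343]
force: [-0.6, -0.2, -1.3]
grip_width: 0.0193
```

Run:
```python
from h import *
p,R=press(.165);print(pose()[:3,3],move(p,R))
```

```text
[0.46373399 0.228804   0.15468402] (array([ 6.9  ,  4.291, -1.301]), array([ -5.6 ,   1.95, -23.22]))
```

>>> {"fn": "send_rows", "kwargs": {
  "series": "0.7 0.4 -0.1 -0.5 0 -2 -1; 1.4 0.9 -0.3 -1.1 0 -4.5 -1; 2.1 1.3 -0.4 -1.7 0 -7 -1; 2.8 1.7 -0.5 -2.2 0 -9.5 -1; 3.5 2.2 -0.7 -2.8 0.3 -12 -1; 4.2 2.6 -0.8 -3.4 0.6 -14.5 -1; 4.9 3 -0.9 -4 0.9 -17 -1; 5.6 3.5 -1 -4.6 1.3 -19.5 -1; 6.3 3.9 -1.2 -5.2 1.7 -21.5 -1; 6.9 4.3 -1.3 -5.6 1.95 -23.2 -1"
}}

```text
time_s: 11.28
ee_pos: [0.4876, -0.0106, 0.1312]
eef_rot: [-0.958, 0.006, -0.047]
force: [-0.3, 0.2, -1.3]
grip_width: 0.0199
```

Run:
```python
from h import *
p,R=press(.165);T=pose();np.save("T7.npy",T);print(T[:3,3],get_obs()["qpos"],move(p,R))
a=camera("wrist");T=pose();b=camera("scene");c=camera("top")
cv2.imwrite("pics/w7.png",a[:,:,::-1]);cv2.imwrite("pics/s7.png",b[:,:,::-1]);cv2.imwrite("pics/t7.png",c[:,:,::-1])
x=cv2.resize(a[100:340,160:360],(500,600),interpolation=cv2.INTER_CUBIC)
y=cv2.resize(b[140:240,260:360],(300,300),interpolation=cv2.INTER_CUBIC);z=cv2.resize(c[160:240,260:340],(300,300),interpolation=cv2.INTER_CUBIC)
cv2.imwrite("pics/m7.png",np.hstack([x,np.vstack([y,z])])[:,:,::-1])
```

```text
[ 0.48763861 -0.0105881   0.13124585] [-0.40386844  0.35237972  1.76247152  0.58736501  1.32025742 -0.59101417] (array([-0.017, -0.077, -0.024]), array([ 0.14, -0.18,  0.38]))
```

View pics/m7.png

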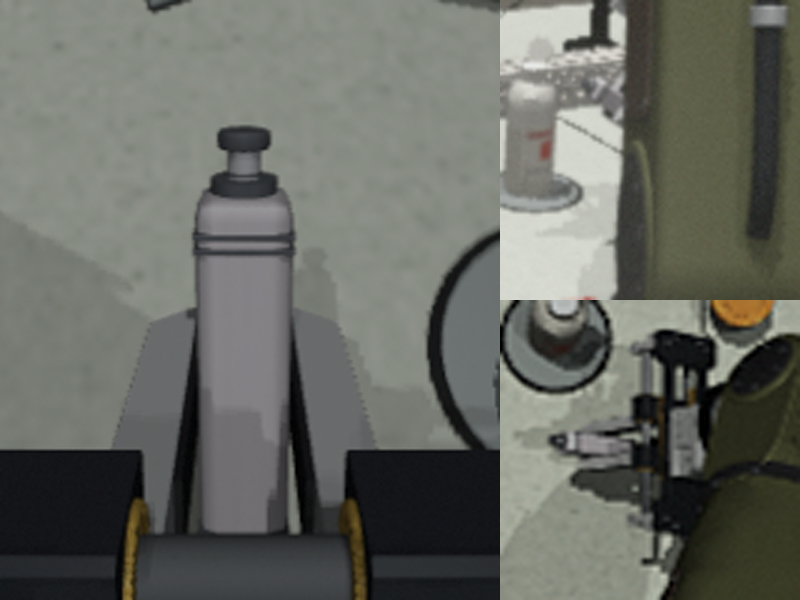

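The wrist view shows the gauge held straight (axis at column 244), but the stem is hidden in all three views. I'll refine the cell position numerically from the earlier pictures using the brass colour.

Run:
```python
from h import *
np.set_printoptions(precision=4,suppress=True)
T1=np.load("T1.npy");T3=np.load("T3.npy")
n=np.array([-np.sin(YAW),np.cos(YAW),0]);u=n*.8192+np.array([0,0,.5736]);x=np.array([np.cos(YAW),np.sin(YAW),0]);v=np.cross(u,x)
def brass(im):
    h=cv2.cvtColor(im,cv2.COLOR_BGR2HSV);return cv2.inRange(h,(8,120,50),(28,255,255))
w1=cv2.resize(cv2.imread("pics/w1.png"),(512,384),interpolation=cv2.INTER_AREA)
m=brass(w1)[225:262,236:264]
print("w1 rows225 col236");print("\n".join("".join("#" if q else "." for q in r)for r in m))
t0=cv2.imread("pics/top0.png");m=brass(t0)[194:212,300:324];print("top rows194 col300");print("\n".join("".join("#" if q else "." for q in r)for r in m))
A=C+[0,0,.055]
for nme,T in(("wrist",T1),("top",None)):
    for l,r in((.045,.010),(.063,.007),(.070,.007),(.077,.007)):
        print(nme,l,[proj(nme,A+u*l+d*r,T).round(1) for d in(0*x,x,-x,v,-v)])
```

```text
w1 rows225 col236
............................
............................
............................
............................
............................
..............##............
.............##.............
............###.....#.......
...........####....###......
...........######.####......
..........############......
.........#############......
.......###############......
......###############.......
.....#################......
.....#################......
....###################.....
....###################.....
....###################.....
....###################.....
....###################.....
....###################.....
....###################.....
....###################.....
....##################......
.....#################......
.....################.......
......###############.......
.......#############........
........##########..........
..........#######...........
............................
............................
............................
............................
............................
............................
top rows1
[... 773 characters left out ...]
 array([247.5, 230.1]), array([253.4, 226.4]), array([252.3, 235.7])]
wrist 0.077 [array([253.6, 228.1]), array([259. , 228.9]), array([248.1, 227.2]), array([254.1, 223.4]), array([253. , 232.8])]
top 0.045 [array([309.8, 201.4]), array([309.8, 198.7]), array([309.8, 204.1]), array([307.9, 201.7]), array([311.7, 201.2])]
top 0.063 [array([306.2, 200.9]), array([306.2, 199.1]), array([306.2, 202.8]), array([304.9, 201.1]), array([307.5, 200.8])]
top 0.07 [array([304.8, 200.8]), array([304.8, 198.9]), array([304.8, 202.7]), array([303.5, 200.9]), array([306.1, 200.6])]
top 0.077 [array([303.4, 200.6]), array([303.4, 198.7]), array([303.4, 202.5]), array([302.1, 200.7]), array([304.7, 200.4])]
```

>>> {"fn": "send_rows", "kwargs": {
  "series": "0 -0.08 0 0.14 -0.18 0.4 -1; 0 -0.08 0 0.14 -0.18 0.4 -1; 0 -0.08 0 0.14 -0.18 0 -1; 0 -0.08 0 0.14 -0.18 -0.6 -1; 0 -0.08 0 0.14 -0.18 -1.2 -1; 0 -0.08 0 0.14 -0.18 -1.8 -1; 0 -0.08 0 0.14 -0.18 -2.4 -1; 0 -0.08 0 0.14 -0.18 -2.8 -1; 0 -0.08 0 0.14 -0.18 -2.9 -1; 0 -0.08 0 0.14 -0.18 -2.9 -1",
  "newtons": 50
}}

```text
time_s: 12.27
ee_pos: [0.4883, -0.034, 0.1171]
eef_rot: [-0.962, 0.001, -0.038]
force: [0.0, -0.4, -1.8]
grip_width: 0.0195
```

```bash
cat >> h.py <<'E'
def rep(l=.125):
    p,R=press(l);o=get_obs();T=pose();np.set_printoptions(precision=3,suppress=True)
    print(move(p,R),"F tool",T[:3,:3].T@o["force"],"M",T[:3,:3].T@o["moment"],"l",(l*100-move(p,R)[1][2])/100,o["grip_width"])
E
python3 -c "
from h import *
rep()"
```

```text
(array([ 0.019,  0.037, -0.037]), array([-0.03,  0.  , -0.9 ])) F tool [ 0.027  1.272 -1.406] M [-0.389 -0.016 -0.05 ] l 0.134 0.019476023873777438
```

>>> {"fn": "send_rows", "kwargs": {
  "series": "0 0 0 0 0 -0.1 -1; 0 0 0 0 0 -0.2 -1; 0 0 0 0 0 -0.3 -1; 0 0 0 0 0 -0.4 -1; 0 0 0 0 0 -0.5 -1; 0 0 0 0 0 -0.6 -1; 0 0 0 0 0 -0.7 -1; 0 0 0 0 0 -0.8 -1; 0 0 0 0 0 -0.9 -1; 0 0 0 0 0 -0.9 -1"
}}

```text
time_s: 13.1
ee_pos: [0.4881, -0.0411, 0.1122]
eef_rot: [-0.961, 0.0, -0.037]
force: [0.3, 1.3, -0.8]
grip_width: 0.0197
```

```bash
python3 -c "
from h import *
rep()"
```

```text
(array([ 0.017,  0.044, -0.036]), array([-0.04,  0.  , -0.04])) F tool [0.243 1.383 0.583] M [-0.128 -0.065 -0.094] l 0.12539999999999998 0.019739917076803316
```

>>> {"fn": "send_rows", "kwargs": {
  "series": "0 0 0 0 0 -0.05 -1; 0 0 0 0 0 -0.1 -1; 0 0 0 0 0 -0.15 -1; 0 0 0 0 0 -0.2 -1; 0 0 0 0 0 -0.25 -1; 0 0 0 0 0 -0.3 -1; 0 0 0 0 0 -0.35 -1; 0 0 0 0 0 -0.4 -1; 0 0 0 0 0 -0.4 -1; 0 0 0 0 0 -0.4 -1"
}}

```text
time_s: 13.93
ee_pos: [0.488, -0.0443, 0.11]
eef_rot: [-0.962, 0.0, -0.037]
force: [0.0, 5.7, 2.6]
grip_width: 0.0195
```

```bash
python3 -c "
from h import *
rep()"
```

```text
(array([ 0.018,  0.046, -0.036]), array([-0.04,  0.01,  0.35])) F tool [-0.17   1.156  6.125] M [ 0.688 -0.037 -0.049] l 0.1215 0.019507567910858524
```

>>> {"fn": "send_rows", "kwargs": {
  "series": "0 0 0 0 0 -0.08 -1; 0 0 0 0 0 -0.16 -1; 0 0 0 0 0 -0.24 -1; 0 0 0 0 0 -0.32 -1; 0 0 0 0 0 -0.4 -1; 0 0 0 0 0 -0.48 -1; 0 0 0 0 0 -0.55 -1; 0 0 0 0 0 -0.6 -1; 0 0 0 0 0 -0.6 -1; 0 0 0 0 0 -0.6 -1"
}}

```text
time_s: 14.77
ee_pos: [0.4878, -0.049, 0.1067]
eef_rot: [-0.961, 0.0, -0.037]
force: [-0.0, 5.6, 3.7]
grip_width: 0.0197
```

```bash
python3 -c "
from h import *
rep()"
```

```text
(array([ 0.013,  0.048, -0.037]), array([-0.04,  0.01,  0.93])) F tool [-0.255  0.213  6.69 ] M [ 1.107 -0.024 -0.122] l 0.1157 0.01966285999916545
```

>>> {"fn": "send_rows", "kwargs": {
  "series": "0 0 0 0 0 -0.02 -1; 0 0 0 0 0 -0.04 -1; 0 0 0 0 0 -0.06 -1; 0 0 0 0 0 -0.08 -1; 0 0 0 0 0 -0.1 -1; 0 0 0 0 0 -0.12 -1; 0 0 0 0 0 -0.14 -1; 0 0 0 0 0 -0.15 -1; 0 0 0 0 0 -0.15 -1; 0 0 0 0 0 -0.15 -1"
}}

```text
time_s: 15.6
ee_pos: [0.4878, -0.0501, 0.1059]
eef_rot: [-0.961, 0.0, -0.037]
force: [-0.2, 7.0, 4.5]
grip_width: 0.0195
```

```bash
python3 -c "
from h import *
rep()"
```

```text
(array([ 0.011,  0.049, -0.037]), array([-0.04,  0.01,  1.06])) F tool [-0.432  0.313  8.364] M [ 1.253 -0.062 -0.074] l 0.1144 0.019498677525680037
```

>>> {"fn": "send_rows", "kwargs": {
  "series": "0 0 0 0 0 -0.01 -1; 0 0 0 0 0 -0.02 -1; 0 0 0 0 0 -0.03 -1; 0 0 0 0 0 -0.04 -1; 0 0 0 0 0 -0.05 -1; 0 0 0 0 0 -0.06 -1; 0 0 0 0 0 -0.07 -1; 0 0 0 0 0 -0.08 -1; 0 0 0 0 0 -0.08 -1; 0 0 0 0 0 -0.08 -1"
}}

```text
time_s: 16.43
ee_pos: [0.4878, -0.0507, 0.1055]
eef_rot: [-0.961, 0.0, -0.037]
force: [-0.2, 7.6, 4.5]
grip_width: 0.0198
```

```bash
python3 -c "
from h import *
rep()"
```

```text
(array([ 0.009,  0.049, -0.037]), array([-0.04,  0.01,  1.14])) F tool [-0.522  0.651  8.803] M [ 1.33  -0.016 -0.022] l 0.11359999999999999 0.019757891949794878
```

>>> {"fn": "send_rows", "kwargs": {
  "series": "0 0 0 0 0 -0.01 -1; 0 0 0 0 0 -0.02 -1; 0 0 0 0 0 -0.03 -1; 0 0 0 0 0 -0.04 -1; 0 0 0 0 0 -0.05 -1; 0 0 0 0 0 -0.06 -1; 0 0 0 0 0 -0.07 -1; 0 0 0 0 0 -0.08 -1; 0 0 0 0 0 -0.08 -1; 0 0 0 0 0 -0.08 -1"
}}

```text
time_s: 17.27
ee_pos: [0.4878, -0.0513, 0.1051]
eef_rot: [-0.961, 0.0, -0.037]
force: [-0.2, 8.6, 5.8]
grip_width: 0.0195
```

```bash
python3 -c "
from h import *
rep()
w=camera('wrist');cv2.imwrite('pics/w8.png',w[:,:,::-1])
a=cv2.imread('pics/w7.png');T=pose()
x=[cv2.resize(i[80:240,200:320],(360,480),interpolation=cv2.INTER_CUBIC) for i in (a,w[:,:,::-1])]
cv2.imwrite('pics/m8.png',np.hstack(x))"
```

```text
(array([ 0.007,  0.05 , -0.037]), array([-0.04,  0.01,  1.2 ])) F tool [-0.472  0.17  10.384] M [ 1.546 -0.018 -0.111] l 0.113 0.0195001794444403
```

View pics/m8.png

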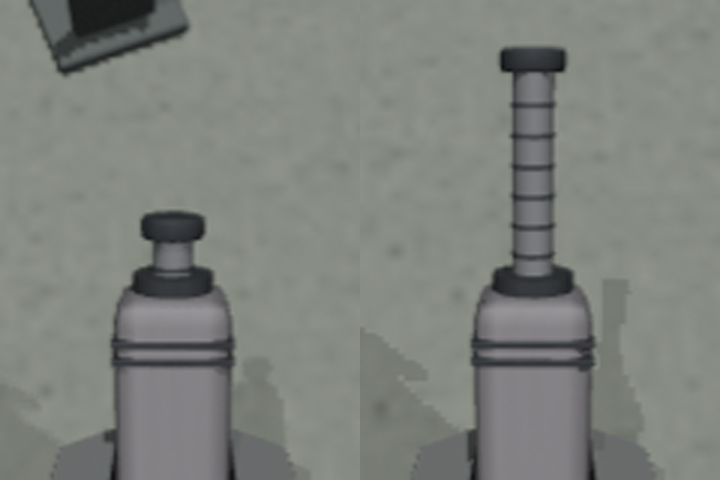

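On the right, the rod is well out (button from v=225 to v=60 in the picture). I'll press slightly more, until the stop is felt, then hold.

>>> {"fn": "send_rows", "kwargs": {
  "series": "0 0 0 0 0 -0.01 -1; 0 0 0 0 0 -0.02 -1; 0 0 0 0 0 -0.03 -1; 0 0 0 0 0 -0.04 -1; 0 0 0 0 0 -0.04 -1; 0 0 0 0 0 -0.04 -1; 0 0 0 0 0 -0.04 -1; 0 0 0 0 0 -0.04 -1; 0 0 0 0 0 -0.04 -1; 0 0 0 0 0 -0.04 -1"
}}

```text
time_s: 18.15
ee_pos: [0.4878, -0.0513, 0.1051]
eef_rot: [-0.96, 0.0, -0.037]
force: [-0.3, 11.2, 6.3]
grip_width: 0.0197
```

```bash
python3 -c "
from h import *
rep()"
```

```text
(array([ 0.   ,  0.052, -0.038]), array([-0.04,  0.01,  1.21])) F tool [-0.752  1.218 12.749] M [2.017 0.013 0.001] l 0.11289999999999999 0.019729148393666445
```

The stop is felt: the tool no longer advances and the force has risen to about 13.6 N net. I'll hold for just over a second.

>>> {"fn": "send_rows", "kwargs": {
  "series": "0 0 0 0 0 -0.01 -1; 0 0 0 0 0 -0.02 -1; 0 0 0 0 0 -0.02 -1; 0 0 0 0 0 -0.02 -1; 0 0 0 0 0 -0.02 -1; 0 0 0 0 0 -0.02 -1; 0 0 0 0 0 -0.02 -1; 0 0 0 0 0 -0.02 -1; 0 0 0 0 0 -0.02 -1; 0 0 0 0 0 -0.02 -1"
}}

```text
time_s: 18.98
ee_pos: [0.4878, -0.0514, 0.1051]
eef_rot: [-0.96, 0.0, -0.037]
force: [0.6, 11.9, 8.1]
grip_width: 0.0196
```

>>> {"fn": "send_rows", "kwargs": {
  "series": "0 0 0 0 0 0 -1; 0 0 0 0 0 0 -1; 0 0 0 0 0 0 -1; 0 0 0 0 0 0 -1; 0 0 0 0 0 0 -1; 0 0 0 0 0 0 -1; 0 0 0 0 0 0 -1; 0 0 0 0 0 0 -1; 0 0 0 0 0 0 -1; 0 0 0 0 0 0 -1"
}}

```text
time_s: 19.82
ee_pos: [0.4878, -0.0514, 0.1051]
eef_rot: [-0.96, 0.0, -0.037]
force: [0.2, 12.4, 8.0]
grip_width: 0.0195
```

```bash
python3 -c "
from h import *
rep()"
```

```text
(array([-0.003,  0.053, -0.038]), array([-0.04,  0.01,  1.21])) F tool [-0.265  0.609 14.771] M [ 2.213 -0.015  0.019] l 0.11289999999999999 0.01952192875392494
```

>>> {"fn": "send_rows", "kwargs": {
  "series": "0 0 0 0 0 0.2 -1; 0 0 0 0 0 0.5 -1; 0 0 0 0 0 1 -1; 0 0 0 0 0 1.5 -1; 0 0 0 0 0 2 -1; 0 0 0 0 0 2.7 -1; 0 0 0 0 0 3.5 -1; 0 0 0 0 0 4.5 -1; 0 0 0 0 0 5.5 -1; 0 0 0 0 0 6 -1"
}}

```text
time_s: 20.65
ee_pos: [0.4897, -0.0021, 0.1397]
eef_rot: [-0.962, -0.001, -0.037]
force: [0.2, -0.6, -0.6]
grip_width: 0.0197
```

```bash
python3 -c "
from h import *
rep()
T=np.load('Tg.npy');print(T);print(move(T[:3,3]+[0,0,.13],T[:3,:3]))
w=camera('wrist');cv2.imwrite('pics/w9.png',w[:,:,::-1])
for n in ('w8','w9'):
  g=cv2.imread('pics/%s.png'%n,0)[80:190,257:260].mean(1);print(np.round(g).astype(int)[::3])"
```

```text
(array([ 0.024,  0.057, -0.032]), array([-0.05,  0.02, -4.82])) F tool [ 0.213  0.202 -0.816] M [-0.425 -0.006 -0.124] l 0.1732 0.01972229005577671
[[ 0.942 -0.    -0.336  0.463]
 [ 0.336 -0.     0.942  0.228]
 [-0.    -1.     0.     0.032]
 [ 0.     0.     0.     1.   ]]
(array([-6.89 , -4.212,  1.333]), array([-3.53, 11.28, 20.09]))
[139 138 139 138 139 111  62  53 105 123 123 123 113 122 122  73 122 122
 122 114 121 122  73 122 121  83 121 121 121 116 121  50  57  85 142 143
 133]
[137 138 120 108 101  79  60  51 101 112 122 102 119 122 122  70 121 122
  99 120 122 122 100 121 122  64 121 121  96 121 121  51  57  82 140 144
 134]
```

Rod stays out, and the grip hasn't shifted. Back to the cradle.

>>> {"fn": "send_rows", "kwargs": {
  "series": "-0.7 -0.4 0.1 -0.3 0.5 2 -1; -1.4 -0.8 0.3 -0.7 1.2 4 -1; -2.1 -1.3 0.4 -1 2.3 6.2 -1; -2.8 -1.7 0.5 -1.4 3.4 8.3 -1; -3.5 -2.1 0.7 -1.8 4.6 10.4 -1; -4.2 -2.5 0.8 -2.2 5.8 12.5 -1; -4.9 -3 0.9 -2.6 7.2 14.5 -1; -5.6 -3.4 1.1 -3 8.6 16.5 -1; -6.3 -3.8 1.2 -3.3 10 18.5 -1; -6.9 -4.2 1.3 -3.5 11.3 20.1 -1"
}}

```text
time_s: 21.53
ee_pos: [0.4628, 0.2293, 0.1616]
eef_rot: [-1.574, -0.002, 0.343]
force: [0.9, -0.9, -0.9]
grip_width: 0.0195
```

>>> {"fn": "send_rows", "kwargs": {
  "series": "0 0 0 0 0 0 -1; 0 0 0 0 0 0 -1; 0 0 0 0 0 0 -1; 0 0 0 0 0 0 -1; 0 0 0 0 0 0 -1; 0 0 0 0 0 0 -1; 0 0 0 0 0 0 -1; 0 0 0 0 0 0 -1; 0 0 0 0 0 0 -1; 0 0 0 0 0 0 -1"
}}

```text
time_s: 22.37
ee_pos: [0.4631, 0.2274, 0.161]
eef_rot: [-1.571, -0.001, 0.34]
force: [0.3, 0.6, -1.0]
grip_width: 0.019
```

```bash
python3 -c "
from h import *
T=np.load('Tg.npy');print(pose()[:3,3]);print(move(T[:3,3]+[0,0,.0],T[:3,:3]))"
```

```text
[0.46314223 0.2273889  0.16101727]
(array([ 0.008, -0.03 ,  0.017]), array([-0.02, 12.9 ,  0.12]))
```

>>> {"fn": "send_rows", "kwargs": {
  "series": "0 -0.03 0 0 2 0.1 -1; 0 -0.03 0 0 4 0.1 -1; 0 -0.03 0 0 6 0.1 -1; 0 -0.03 0 0 7.5 0.1 -1; 0 -0.03 0 0 9 0.1 -1; 0 -0.03 0 0 10 0.1 -1; 0 -0.03 0 0 11 0.1 -1; 0 -0.03 0 0 12 0.1 -1; 0 -0.03 0 0 12.6 0.1 -1; 0 -0.03 0 0 12.8 0.1 -1"
}}

```text
time_s: 23.2
ee_pos: [0.4627, 0.2283, 0.0321]
eef_rot: [-1.572, -0.0, 0.343]
force: [-0.7, -1.1, -0.9]
grip_width: 0.0197
```

>>> {"fn": "send_rows", "kwargs": {
  "series": "0 0 0 0 0.05 0 -1; 0 0 0 0 0.1 0 -1; 0 0 0 0 0.1 0 -1; 0 0 0 0 0.1 0 -1; 0 0 0 0 0.1 0 -1; 0 0 0 0 0.1 0 -1; 0 0 0 0 0.1 0 -1; 0 0 0 0 0.1 0 -1; 0 0 0 0 0.1 0 -1; 0 0 0 0 0.1 0 -1"
}}

```text
time_s: 24.03
ee_pos: [0.463, 0.2284, 0.032]
eef_rot: [-1.571, -0.001, 0.343]
force: [0.8, 0.5, -2.0]
grip_width: 0.0193
```

```bash
python3 -c "
from h import *
T=np.load('Tg.npy');print(pose()[:3,3],get_obs()['force']);print(move(T[:3,3]+[0,0,.0],T[:3,:3]))
w=camera('wrist');a=cv2.imread('pics/w6.png')
cv2.imwrite('pics/m10.png',np.hstack([i[100:340,150:360] for i in (a,w[:,:,::-1])]))"
```

```text
[0.46297643 0.22840526 0.03203105] [ 0.84645846  0.48080187 -1.99259465]
(array([0.008, 0.002, 0.018]), array([-0.02,  0.01,  0.01]))
```

View pics/m10.png

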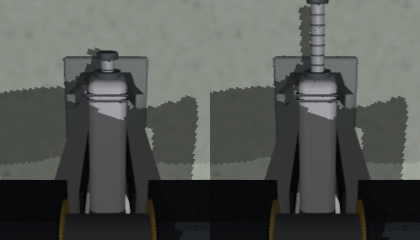

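The gauge is in the same pose as at pick-up, now with the rod out. I'll lower a hair and release.

>>> {"fn": "send_rows", "kwargs": {
  "series": "0 0 0 0 0.03 0 -1; 0 0 0 0 0.05 0 -1; 0 0 0 0 0.05 0 -0.5; 0 0 0 0 0.05 0 -0.3; 0 0 0 0 0.05 0 0; 0 0 0 0 0.05 0 0.3; 0 0 0 0 0.05 0 0.5; 0 0 0 0 0.05 0 0.6; 0 0 0 0 0.05 0 0.6; 0 0 0 0 0.05 0 0.6"
}}

```text
time_s: 24.92
ee_pos: [0.4629, 0.2284, 0.0315]
eef_rot: [-1.571, -0.001, 0.343]
force: [-0.5, 0.1, -0.2]
grip_width: 0.0668
```

>>> {"fn": "send_rows", "kwargs": {
  "series": "0 0 0 0 -0.5 0 0.6; 0 0 0 0 -1.5 0 0.6; 0 0 0 0 -3 0 0.6; 0 0 0 0 -5 0 0.6; 0 0 0 0 -8 0 0.6; 0 0 0 0 -12 0 0.6; 0 0 0 0 -16 0 0.6; 0 0 0 0 -20 0 0.6; 0 0 0 0 -22 0 0.6; 0 0 0 0 -22 0 0.6"
}}

```text
time_s: 25.75
ee_pos: [0.4638, 0.2289, 0.2576]
eef_rot: [-1.571, -0.01, 0.343]
force: [-0.3, 0.1, -0.3]
grip_width: 0.0754
```

```bash
python3 -c "
from h import *
print(pose()[:3,3],get_obs()['force'])
w=camera('wrist');b=camera('scene')
cv2.imwrite('pics/m11.png',np.hstack([cv2.resize(i,(400,300),interpolation=cv2.INTER_CUBIC) for i in (w[70:310,100:420,::-1],b[140:275,160:340,::-1])]))"
```

```text
[0.46376932 0.22894176 0.25757217] [-0.30553325  0.0501505  -0.309297  ]
```

View pics/m11.png

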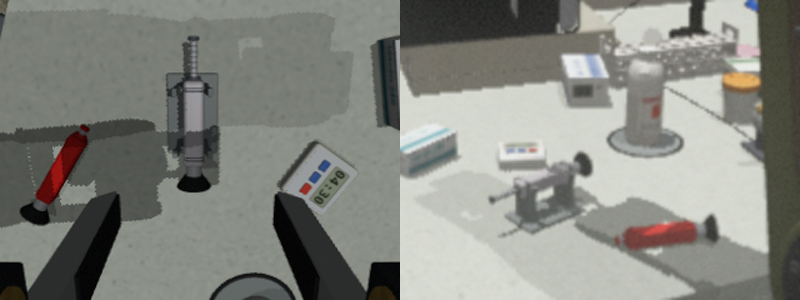

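The gauge lies level in its cradle with the rod out (button at 193,38), and the bottle stands upright, wholly on the mat (645,140). The neighbours in view haven't moved. Handing in.

```bash
python3 -c "
from station import *
print(hand_in())"
```

```text
the job is handed in; nothing more can be done
None
```

The job is done and handed in at about 26 s of the 64 s allowed; no verdict is reported.

- **Bottle:** I gripped it lightly from above at about 105 mm up, rather than pushing it low. I slid it about 147 mm and let go. The wrist view after release showed it upright and centred on the mat to within a few mm. The hand pressed it down by up to about 9 N during the slide, so it wasn't lifted.
- **Gauge:** I took the smaller grey gauge from the cradle and pressed it along the stem axis until it hit the hard stop. The net force there was about 14–15 N and sideways force stayed under about 1 N. It held there for at least 1.7 s, and the rod came out well.
- **Return:** The gauge is back in the cradle in the same pose it was picked from, and the last wrist and scene views show it lying level with the rod still out. The robot touches nothing, and the neighbours visible in those views haven't moved.

**Less certain:**
- The stem was hidden from every camera during the press. Alignment rests on the earlier pictures and the low sideways force, and being fully home was judged by the force rise and stalled travel (about 12.5 mm after first contact).
- The jaws closed to 54 mm on the 57 mm bottle, probably on its tapering shoulder; it slid fine all the same.
- I viewed 13 pictures against the budget of 10.

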